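Fetch the pickup from behind the shed and the tree

ROBOT

A 6-joint arm with a two-finger parallel gripper is mounted at the origin on a cart in front of the work surface, level with it; the furniture and walls round the work are solid. World frame = base frame: x ahead of the robot, y to its left, z up, the work surface at z = 0. Lengths are in m, angles in rad, forces in N, time in s.
With the tool pointing down it reaches from about 0.35 to 0.775 m from the base axis. Payload 5.5 kg.
Tool frame: the origin (TCP) lies midway between the tips of the shut fingers; the grasp point (between the pads) lies 19 mm behind it; z points along the fingers, y is the line along which they close (so a half turn about z gives the same grasp; the last joint's range is limited). The gripper opens to 85 mm and grips with 20 to 120 N. Pads are 22 mm wide; open, the fingers measure 114 mm over their backs; the gripper's body (76 mm by 85 mm) begins 54 mm behind the grasp point. The pads swing forward as they close: fully open they stand 13 mm farther back than shut.
Start: joints at [-1.339, 0.313, 0.046, 1.304, 0, 1.431], TCP at [0.209, -0.536, 0.231] pointing down, gripper open.
Joint ranges: [-2.76, 2.76], [-0.86, 1.69], [-1.03, 1.26], [-2.2, 2.34], [-1.47, 1.5], [-3.14, 3.14]. Speed limits (rad/s): [2.57, 2.57, 3.14, 3.14, 3.14, 3.14].

INTERFACE

Orientations are given as a 3x3 rotation matrix whose columns are the frame's x, y, z axes.
In Python, from bench import ctrl gives the robot as it stands.
- The arm moves only by the tool apply_moves, never from a script. Its argument "deltas" is a list of rows, each a list of 2 entries, a list of its own where there are three numbers: the shift along the tool's x, y, z in units of 40 mm (1.0 is 40 mm), then the turn about the tool's z in units of 6 degrees (1.0 is 6 degrees). In form: [[[dx, dy, dz], spin], ...]. A call has 1 to 20 rows; each row shifts and turns the commanded pose from where the row before left it, along the tool's axes as they then stand; what a row does not reach is not made up. A row lasts 1/10 s, in which the tool goes at most 50 mm and 8.59 degrees, less where a joint would pass 70% of its speed; a pose out of reach is approached as far as the arm can. A call is refused whole if a number of a shift passes 1 or a number of a turn 1, either way. A call with a gripper value outside its range is refused whole. "gripper" is the opening, from -1 (shut) to 1 (fully open), set as the call begins (left out, the last holds). The fingers move at their own pace and stop on an object; "grip_force" is the grip in N (left out, the last holds). Time passes only in rows, so rows that do not move let the fingers close. It gives the time, the measured TCP pose, the force, the opening and the grip force at its end, in the units of the state.
- ctrl.get_state(): the state, without advancing time (a new reading comes with each control period).
- ctrl.camera(name): name is "side" or "top" or "wrist"; returns (picture, depth): 400x640x3 uint8, red, green, blue; 400x640 float32, m along the optical axis (not along the pixel's ray), 0 where there is no reading.
- ctrl.camera_model(name): a dict with "fovy" (degrees; the focal length in pixels is half the picture's height over the tangent of half this angle, whatever the lens; pixels are square), "cx", "cy" (the principal point, pixels), "k1" (the pictures are not rectified: a ray, as slopes to the right and down, at radius r is drawn at 1 + k1 r^2 times it, then the intrinsics apply), "rvec" (rotation vector, rad) and "tvec" (3), from world to camera coordinates, as OpenCV has them. Camera axes: x right, y down, z forward; pixel columns grow to the right and rows downward; lengths in m; the calibration is good to about 2 mm. A picture is of the moment at which its call begins: read the wrist's pose just before it. camera_model takes no time and is no camera call; for the wrist camera it gives the pose at the moment of the call.
- ctrl.sign_off(): hands the job in; it is judged then, once.
The state is a dict: "clock": time; "joint_pos": joint angles; "qd": joint speeds; "tau": joint torques, N m; "position": TCP position; "orientation": TCP orientation; "wrist_force": force on the tool from outside, world axes, zero at the start; "ft_torque": the same for the moment, N m; "gripper_width": finger opening in m; "gripper_force": force on a finger pad.
Only numpy, scipy, OpenCV 4.12 (cv2) and the standard library are available. Lean on these libraries where they do the work, as an engineer would, in place of code of your own. Each camera call takes 0.05 s, during which the arm holds its last target. There are 200 camera calls.

TASK

The model pickup at the back of the little goods yard is due for service. First clear both the tree and the tool shed that stand in front of it to the cork mat, standing upright, while the pickup stays where it is; then park the pickup in the middle of the wooden service stand, lengthwise between its two rails; only then put the tree and the shed back on the yard exactly where each one stood, upright and the shed squared to the yard as before. Leave the paint jar and the glue bottle where they are.

Things in the scene. Friction and masses are not known exactly. Their poses are not given: they have to be found in the camera images.
- yard: Goods yard, fixed: plywood base with light gravel top, 150 (x) by 190 mm (y), top 6 mm above its origin (centre of the underside, on the table). Dark timber wall, 17 mm high, along the back (+x) edge. Two dark paved lots, flush, at x -30, y +42 and -42 mm: one holds the tree, the other the shed, either way round. Behind them, near x +20, y 0, the pickup stands along the yard's y.
- mat: Cork mat, fixed on the table: 190 mm (its x) by 110 mm (its y), 5 mm thick; origin at the centre of its underside. The side area; it lies left or right of the yard.
- stand: Service stand, fixed: light wooden block 70 mm (its x) by 110 mm (its y), top 10 mm above its origin (centre of the underside). Two dark rails along y, 6 mm wide and 4 mm higher than that top, at x = -21 and +21 mm, leave a channel 36 mm wide for a car. On the other side of the yard from the mat.
- shed: Red model tool shed with a brown gable roof, loose, 20 g: 46 mm (its x) by 58 mm (its y) by 38 mm high, origin at the centre of the underside. It stands with its long side (y) along the yard's x, to within 5 degrees; grasp it low, across its 46 mm (its x).
- tree: Rust-brown round bushy tree, loose, 12 g: crown 90 mm across and 98 mm high to the eye, but the firm core that fingers meet is 40 mm across, 13 to 85 mm above the foot, its middle at x +1.5, y +2.5 mm from the origin. Foot disc 35 mm wide, 4 mm thick; origin at the foot's underside. Grasp the crown from above, 50 mm above the foot.
- pickup: Blue die-cast model pickup, loose, 30 g: 22 mm wide (its x), 56 mm long (its y), 23 mm high, body sides up to 15 mm; origin at the centre of the underside. Pinch it across the doors (its x). It is the only vehicle on the yard module.
- jar: Hobby paint jar with yellow paint and white lid, 34 mm across, 43 mm high, standing on the table beside the back of the yard; not to be disturbed. Origin at the centre of the underside.
- bottle: White squeeze bottle of glue, 43 mm across, 93 mm high, standing on the table beside the back of the yard; not to be disturbed. Origin at the centre of the underside.
Mind the look-alikes: they are no part of the job. Leave any orange or purple look-alike of the shed alone.

How it is judged:
By the outcome, as a careful person would: the job done as asked, in the order asked, and still so for the second after the job is handed in, with the robot touching nothing.
It also fails if it takes over 109 s, if anything falls off the work surface, if the arm or the gripper's body presses on something with over 40 N, if the wrist force passes 120 N, or if a joint passes its speed limit or range.

## Working session

There is one attempt and no reset: what is moved stays moved. The work goes in short steps, Python scripts to look and compute and a tool call to move; the robot and the scene stay as the last step left them, time stands still between calls to the robot, and variables do not carry over. Pictures are saved under pics/ and viewed, at most 18 in all, crops included, and the job is handed in when it is done.

Besides the shell and the picture viewer there is one more tool, called after "Call:" by a JSON object that holds its "name" and its "arguments", one argument or row to a line. apply_moves: Moves the arm, as the interface text tells. Its arguments: {"type":"object","properties":{"deltas":{"type":"array","items":{"type":"array"}},"gripper":{"type":"number"},"grip_force":{"type":"number"}},"required":["deltas"]}

```bash
mkdir -p pics; ls
cat > h.py <<'E'
import numpy as np, cv2
from bench import ctrl
def model(n):
    m=ctrl.camera_model(n); f=200/np.tan(np.radians(m["fovy"])/2)
    R=cv2.Rodrigues(np.array(m["rvec"],float))[0]; t=np.array(m["tvec"],float)
    return f,m["cx"],m["cy"],m["k1"],R,t
def ray(M,uv):
    f,cx,cy,k,R,t=M; uv=np.atleast_2d(np.array(uv,float))
    d=(uv-[cx,cy])/f; p=d.copy()
    for _ in range(20): p=d/(1+k*(p**2).sum(1,keepdims=True))
    return -R.T@t, np.c_[p,np.ones(len(p))]@R
def onplane(M,uv,z):
    o,d=ray(M,uv); return o+d*((z-o[2])/d[:,2:])
def proj(M,P):
    f,cx,cy,k,R,t=M; c=np.atleast_2d(P)@R.T+t; p=c[:,:2]/c[:,2:]
    return p*(1+k*(p**2).sum(1,keepdims=True))*f+[cx,cy]
def cloud(M,D):
    v,u=np.mgrid[0:400,0:640]; o,d=ray(M,np.c_[u.ravel(),v.ravel()])
    return (o+d*D.reshape(-1,1)).reshape(400,640,3)
def tri(M1,p1,M2,p2):
    o1,d1=ray(M1,p1);o2,d2=ray(M2,p2);d1=d1[0];d2=d2[0]
    A=np.c_[d1,-d2];s=np.linalg.lstsq(A,o2-o1,rcond=None)[0]
    a=o1+d1*s[0];b=o2+d2*s[1];return (a+b)/2,np.linalg.norm(a-b)
def shot(n,name):
    M=model(n);I,D=ctrl.camera(n);np.savez(f"pics/{name}.npz",I=I,D=D)
    cv2.imwrite(f"pics/{name}.png",I[:,:,::-1]);return M,I,D
def load(n):
    z=np.load(f"pics/{n}.npz");return z["I"],z["D"]
E
python3 - <<'E'
from h import *
s=ctrl.get_state();print(s["position"],s["orientation"],s["clock"],s["gripper_width"])
for n in("top","side"):
    M,I,D=shot(n,n);print(n,-M[4].T@M[5],M[4][2],M[0])
E
```

```text
pics
[ 0.20874463 -0.53524345  0.23042384] [[ 9.31690403e-01  3.63253123e-01 -4.02193603e-04]
 [ 3.63253262e-01 -9.31688870e-01  1.70814503e-03]
 [ 2.45769713e-04 -1.73756047e-03 -9.99998460e-01]] 0.0 0.08540357072952376
top [-0.42980733  0.01215058  1.43885393] [ 0.56253966 -0.06463608 -0.82423984] 503.3018323817912
side [1.21897171 0.20220443 0.793443  ] [-0.6426325  -0.26003364 -0.72069826] 399.41241328244683
```

View pics/top.png

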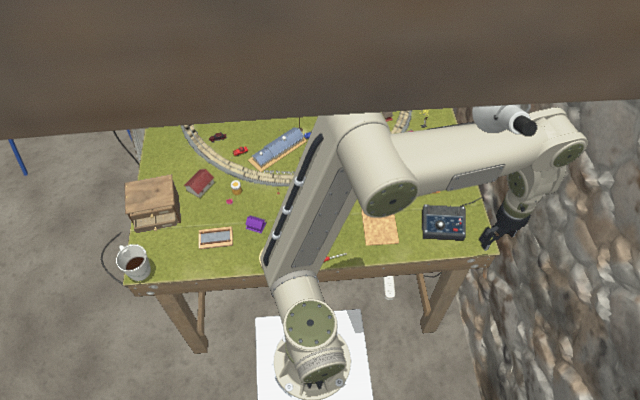

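View pics/side.png

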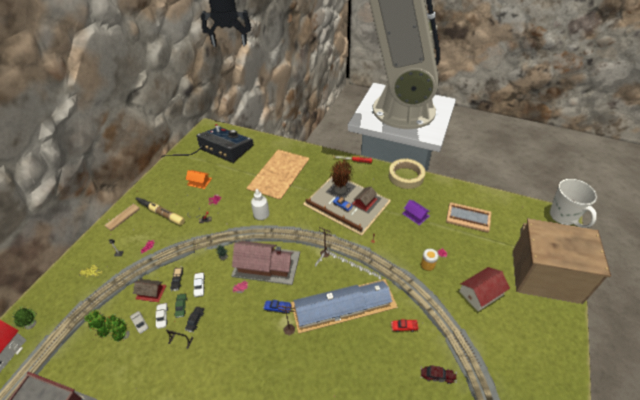

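Side view: yard at about (348,203), with the tree (342,172), red shed (366,197) and blue pickup (342,203) on it. The mat is at (279,172), the stand at (469,216), the bottle at (260,204) and the jar at (430,259). Possible mix-ups are the purple shed (416,211), the orange shed (198,179), a red-roofed house (484,288), a small red building (148,290) and a blue car at (277,306). In the top view the arm hides the yard.

Run:
```python
from h import *
I,D=load("side");M=model("side");C=cloud(M,D)
for n,u,v in[("yard",325,203),("yardwall",335,220),("tree",342,172),("shed",366,197),("pickup",342,203),("mat",279,172),("stand",469,216),("bottle",260,204),("jar",430,259),("purple",416,211),("ring",407,172),("table",300,230)]:
    print(n,C[v,u].round(3))
M=model("wrist");print("wrist cam",(-M[4].T@M[5]).round(4),M[4].round(3),M[:4])
cv2.imwrite("pics/sidecrop.png",cv2.resize(I[130:260,230:510,::-1],None,fx=2.8,fy=2.8,interpolation=cv2.INTER_CUBIC))
```

```text
yard [ 0.527 -0.088  0.006]
yardwall [ 0.573 -0.041  0.005]
tree [ 0.481 -0.057  0.091]
shed [0.495 0.017 0.037]
pickup [ 0.524 -0.04   0.021]
mat [ 0.457 -0.263  0.004]
stand [0.439 0.285 0.011]
bottle [ 0.635 -0.223  0.057]
jar [0.638 0.216 0.043]
purple [0.487 0.151 0.027]
ring [ 0.316  0.089 -0.   ]
table [ 0.641 -0.111  0.01 ]
wrist cam [ 0.2745 -0.5099  0.3736] [[ 0.363 -0.932 -0.002]
 [-0.896 -0.35   0.275]
 [-0.256 -0.098 -0.962]] (np.float64(342.3916837294783), 319.29215388635265, 196.7811997886251, -0.0418233067046641)
```

View pics/sidecrop.png

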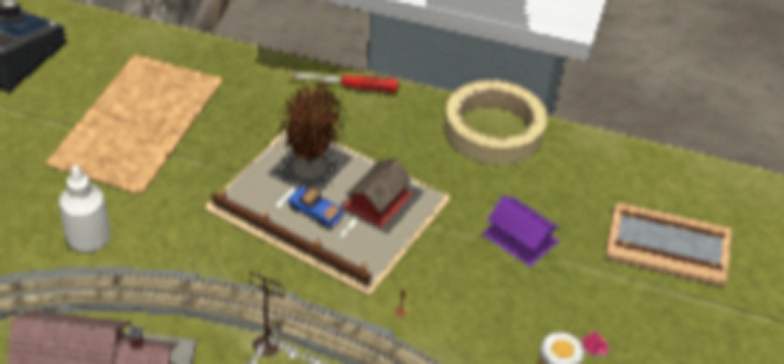

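The crop confirms the pickup is the blue one on the yard, behind the tree and the red, brown-roofed shed. I'll bring the wrist camera over the yard.

Call:
{"name": "apply_moves", "arguments": {
  "deltas": [
    [[0.69,-0.7,-0.23],0],
    [[0.69,-0.7,-0.23],0],
    [[0.69,-0.7,-0.23],0],
    [[0.69,-0.7,-0.23],0],
    [[0.69,-0.7,-0.23],0],
    [[0.69,-0.7,-0.23],0],
    [[0.69,-0.7,-0.23],0],
    [[0.69,-0.7,-0.23],0],
    [[0.69,-0.7,-0.23],0],
    [[0.69,-0.7,-0.23],0],
    [[0.69,-0.7,-0.23],0],
    [[0.69,-0.7,-0.23],0],
    [[0.69,-0.7,-0.23],0],
    [[0.69,-0.7,-0.23],0]
  ]
}}

```text
clock: 1.5
position: [0.4266, -0.0285, 0.3603]
orientation: [[0.932, 0.363, -0.0], [0.363, -0.932, -0.0], [-0.0, 0.0, -1.0]]
wrist_force: [0.3, -0.1, -0.6]
gripper_width: 0.0853
gripper_force: 0.0
```

Call:
{"name": "apply_moves", "arguments": {
  "deltas": [
    [[0,0,0],-1],
    [[0,0,0],-1],
    [[0,0,0],-1],
    [[0,0,0],-1],
    [[0,0,0],-1],
    [[0,0,0],-1],
    [[0,0,0],-1],
    [[0,0,0],-1],
    [[0,0,0],-1],
    [[0,0,0],-1],
    [[0,0,0],-1],
    [[0,0,0],-1],
    [[0,0,0],-1],
    [[0,0,0],-1],
    [[0,0,0],-1],
    [[0,0,0],-1],
    [[0,0,0],-1],
    [[0,0,0],-1],
    [[0,0,0],-1],
    [[0,0,0],-1]
  ]
}}

```text
clock: 3.5
position: [0.4262, -0.0301, 0.3597]
orientation: [[-0.783, 0.622, -0.001], [0.622, 0.783, 0.0], [0.001, -0.0, -1.0]]
wrist_force: [-0.3, -0.0, -1.2]
gripper_width: 0.0857
gripper_force: 0.0
```

Call:
{"name": "apply_moves", "arguments": {
  "deltas": [
    [[0,0,0],-1],
    [[0,0,0],-1],
    [[0,0,0],-1],
    [[0,0,0],-1],
    [[0,0,0],-1],
    [[0,0,0],-1],
    [[0,0,0],-0.45],
    [[0,0,0],0],
    [[0,0,0],0]
  ]
}}

```text
clock: 4.4
position: [0.4263, -0.0301, 0.3599]
orientation: [[-1.0, 0.001, -0.001], [0.001, 1.0, 0.0], [0.001, 0.0, -1.0]]
wrist_force: [0.2, -0.1, 0.4]
gripper_width: 0.0855
gripper_force: 0.0
```

Run:
```python
from h import *
s=ctrl.get_state();print(s["position"],s["orientation"].round(3) if hasattr(s["orientation"],'round') else s["orientation"],s["joint_pos"],s["clock"])
import pickle
M,I,D=shot("wrist","w1");pickle.dump(M,open("pics/w1.pkl","wb"))
```

```text
[ 0.42633142 -0.03012699  0.35986412] [[-1.     0.001 -0.001]
 [ 0.001  1.     0.   ]
 [ 0.001  0.    -1.   ]] [-2.58756337e-01  1.87402201e-02  2.53051117e-03  1.55507778e+00
 -1.16570132e-04 -2.57547738e-01] 4.4
```

View pics/w1.png

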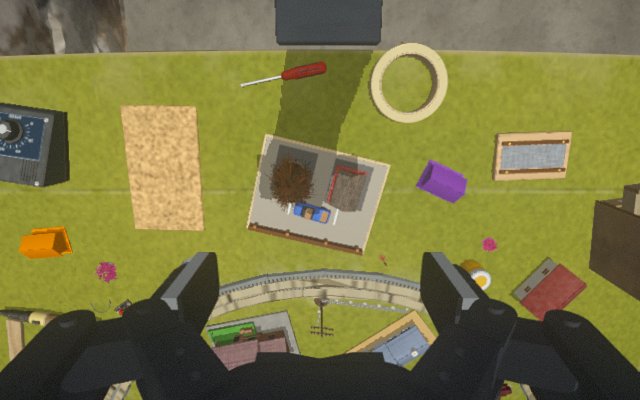

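Wrist view: yard centre near (318,195), tree (292,180), shed (347,187), pickup (312,213), mat (162,168), stand (533,155), purple look-alike (442,181). I'll take a second view with a sideways baseline.

Call:
{"name": "apply_moves", "arguments": {
  "deltas": [
    [[0.3,0.8,0.4],0],
    [[0.3,0.8,0.4],0],
    [[0.3,0.8,0.4],0],
    [[0.3,0.8,0.4],0],
    [[0,0,0],0],
    [[0,0,0],0]
  ]
}}

```text
clock: 5.05
position: [0.378, 0.0984, 0.2959]
orientation: [[-1.0, -0.002, -0.0], [-0.002, 1.0, -0.0], [0.0, -0.0, -1.0]]
wrist_force: [0.3, 0.0, 0.6]
gripper_width: 0.0851
gripper_force: 0.0
```

Run:
```python
from h import *
import pickle
M,I,D=shot("wrist","w2");pickle.dump(M,open("pics/w2.pkl","wb"))
```

```text
(no output)
```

View pics/w2.png

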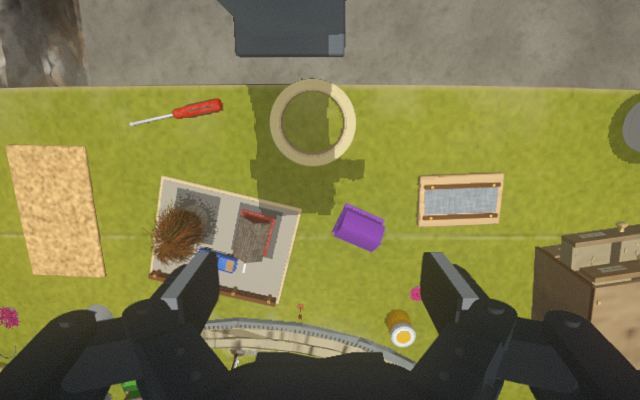

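```bash
cat > seg.py <<'E'
from h import *
import pickle
def nongreen(I):
    H=cv2.cvtColor(I,cv2.COLOR_RGB2HSV); g=(H[...,0]>28)&(H[...,0]<75)&(H[...,1]>80)
    return cv2.morphologyEx((~g).astype(np.uint8),cv2.MORPH_OPEN,np.ones((3,3)))
def comp(m,p,box):
    x0,y0,x1,y1=box; mm=np.zeros_like(m); mm[y0:y1,x0:x1]=m[y0:y1,x0:x1]
    n,l=cv2.connectedComponents(mm); return (l==l[p[1],p[0]]).astype(np.uint8)
def quad(c):
    k=max(cv2.findContours(c,cv2.RETR_EXTERNAL,cv2.CHAIN_APPROX_NONE)[0],key=len)
    h=cv2.convexHull(k); return cv2.approxPolyN(h,4,ensure_convex=True).reshape(-1,2).astype(float)
E
python3 - <<'E'
from seg import *
S={"w1":dict(mat=((160,170),(100,90,225,250)),stand=((533,155),(480,120,590,190)),yard=((330,160),(235,125,400,262))),
   "w2":dict(mat=((55,210),(0,130,115,290)),stand=((460,200),(405,160,515,240)),yard=((250,205),(145,165,310,310)))}
Q={}
for v in S:
    I,D=load(v);M=pickle.load(open(f"pics/{v}.pkl","rb"));m=nongreen(I)
    for n,(p,b) in S[v].items():
        q=quad(comp(m,p,b)); i=np.argsort(np.arctan2(*(q-q.mean(0)).T[::-1]));q=q[i];Q[v,n]=(M,q)
        z={"mat":.005,"stand":.010,"yard":.006}[n]
        P=onplane(M,q,z);e=np.diff(np.r_[P,P[:1]],axis=0)
        print(v,n,q.round(0).tolist(),P[:,:2].round(4).tolist(),"len",np.linalg.norm(e,axis=1).round(4),"ang",np.degrees(np.arctan2(e[:,1],e[:,0])).round(1),"c",P.mean(0).round(4))
for n in("mat","stand","yard"):
    (a,qa),(b,qb)=Q["w1",n],Q["w2",n]
    for x,y in zip(qa,qb):
        p,r=tri(a,x,b,y);print(n,p.round(4),round(r,4))
E
```

```text
w1 mat [[119.0, 103.0], [196.0, 105.0], [205.0, 231.0], [133.0, 229.0]] [[0.3601, -0.3152], [0.3642, -0.2041], [0.5551, -0.2086], [0.552, -0.3231]] len [0.1112 0.1909 0.1146 0.1921] ang [ 87.9  -1.3 -91.5 177.6] c [ 0.4578 -0.2628  0.005 ]
w1 stand [[495.0, 133.0], [573.0, 130.0], [565.0, 178.0], [491.0, 181.0]] [[0.4029, 0.2234], [0.3975, 0.3395], [0.4691, 0.3411], [0.4739, 0.227]] len [0.1162 0.0716 0.1142 0.0711] ang [  92.7    1.3  -87.6 -177.1] c [0.4359 0.2827 0.01  ]
w1 yard [[264.0, 132.0], [391.0, 163.0], [363.0, 256.0], [244.0, 229.0]] [[0.4025, -0.1089], [0.4477, 0.0759], [0.5974, 0.0398], [0.5513, -0.1468]] len [0.1903 0.154  0.1922 0.1535] ang [  76.3  -13.6 -103.9  165.7] c [ 0.4997 -0.035   0.006 ]
w2 mat [[4.0, 143.0], [86.0, 145.0], [107.0, 278.0], [30.0, 275.0]] [[0.3605, -0.3148], [0.3642, -0.2023], [0.5557, -0.2075], [0.553, -0.3246]] len [0.1126 0.1916 0.1171 0.1928] ang [ 88.1  -1.6 -91.3 177.1] c [ 0.4583 -0.2623  0.005 ]
w2 stand [[417.0, 175.0], [505.0, 171.0], [499.0, 224.0], [417.0, 227.0]] [[0.4023, 0.2243], [0.3965, 0.3388], [0.4694, 0.3416], [0.4736, 0.2301]] len [0.1146 0.0729 0.1116 0.0715] ang [  92.9    2.2  -87.9 -175.4] c [0.4355 0.2837 0.01  ]
w2 yard [[155.0, 173.0], [303.0, 208.0], [277.0, 309.0], [144.0, 309.0]] [[0.401, -0.1152], [0.4483, 0.0772], [0.6033, 0.0374], [0.6057, -0.1598]] len [0.1982 0.16   0.1973 0.2096] ang [ 76.2 -14.4 -89.3 167.7] c [ 0.5146 -0.0401  0.006 ]
mat [ 0.3604 -0.3155  0.0044] 0.0005
mat [ 3.645e-01 -2.057e-01  2.000e-04] 0.0005
mat [ 0.5564 -0.2092  0.0028] 0.001
mat [ 0.5506 -0.3207  0.009 ] 0.0003
stand [0.4033 0.2256 0.0056] 0.0001
stand [0.3971 0.3395 0.0094] 0.0011
stand [0.4694 0.3418 0.0094] 0.0005
stand [ 4.769e-01  2.328e-01 -2.000e-04] 0.0013
yard [ 0.3994 -0.1071  0.0213] 0.0036
yard [0.4487 0.0768 0.003 ] 0.0011
yard [0.592  0.0387 0.0203] 0.0032
yard [ 0.5306 -0.1161  0.0943] 0.0336
```

Call:
{"name": "apply_moves", "arguments": {
  "deltas": [
    [[-0.2,-0.8,0.55],0],
    [[-0.2,-0.8,0.55],0],
    [[-0.2,-0.8,0.55],0],
    [[-0.2,-0.8,0.55],0],
    [[0,0,0],0],
    [[0,0,0],0]
  ]
}}

```text
clock: 5.7
position: [0.4106, -0.0317, 0.2081]
orientation: [[-1.0, 0.004, -0.001], [0.004, 1.0, 0.0], [0.001, 0.0, -1.0]]
wrist_force: [1.2, 0.9, 0.9]
gripper_width: 0.0854
gripper_force: 0.0
```

Run:
```python
from h import *
import pickle
M,I,D=shot("wrist","w3");pickle.dump(M,open("pics/w3.pkl","wb"))
J,_=load("side")
a=cv2.resize(I[50:350,200:500],None,fx=1.6,fy=1.6,interpolation=2)[:480,:480]
b=cv2.resize(J[150:225,315:395],None,fx=4,fy=6.4,interpolation=2)
b=cv2.resize(J[150:225,325:375],None,fx=6.4,fy=6.4,interpolation=2)
cv2.imwrite("pics/v3.png",np.hstack([a,b])[...,::-1]);print(a.shape,b.shape)
```

```text
(480, 480, 3) (480, 320, 3)
```

View pics/v3.png

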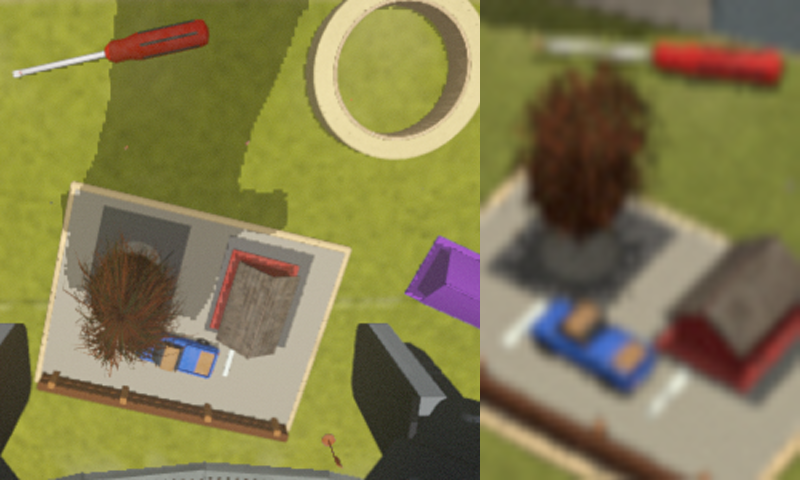

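Close crop: the blue pickup at crop (185,355) stands on the yard behind the tree and the shed, whose red wall bases run (233,250)-(300,267) and down the left side. In the side crop the tree's foot disc is near (580,254).

```bash
cat >> seg.py <<'E'
Yc=np.array([.4985,-.0345]);Ya=np.radians(-13.7)
YR=np.array([[np.cos(Ya),-np.sin(Ya)],[np.sin(Ya),np.cos(Ya)]])
def yl(P): return ((np.atleast_2d(P)[:,:2]-Yc)@YR*1000).round(1)
def red(I,box):
    H=cv2.cvtColor(I,cv2.COLOR_RGB2HSV);m=((H[...,0]<6)|(H[...,0]>173))&(H[...,1]>140)&(H[...,2]>90)
    x0,y0,x1,y1=box;o=np.zeros(m.shape,np.uint8);o[y0:y1,x0:x1]=m[y0:y1,x0:x1];return o
def blue(I,box):
    H=cv2.cvtColor(I,cv2.COLOR_RGB2HSV);m=(H[...,0]>100)&(H[...,0]<125)&(H[...,1]>120)&(H[...,2]>60)
    x0,y0,x1,y1=box;o=np.zeros(m.shape,np.uint8);o[y0:y1,x0:x1]=m[y0:y1,x0:x1];return o
E
python3 - <<'E'
from seg import *
I,D=load("w3");M=pickle.load(open("pics/w3.pkl","rb"))
Ms=model("side");J,Ds=load("side")
f=onplane(Ms,[340.6,189.7],.010);print("tree foot",f.round(4),yl(f))
# crown
for v,b in(("w1",(255,140,330,225)),("w2",(135,190,215,275)),("w3",(235,185,325,290))):
    A,_=load(v);Mv=pickle.load(open(f"pics/{v}.pkl","rb"));H=cv2.cvtColor(A,cv2.COLOR_RGB2HSV)
    m=((H[...,0]<14)&(H[...,1]>110)&(H[...,2]>25)&(H[...,2]<190)).astype(np.uint8);k=np.zeros_like(m);x0,y0,x1,y1=b;k[y0:y1,x0:x1]=m[y0:y1,x0:x1]
    k=cv2.morphologyEx(k,cv2.MORPH_OPEN,np.ones((3,3)));n,l,s,c=cv2.connectedComponentsWithStats(k);i=1+s[1:,4].argmax()
    p=c[i];q=onplane(Mv,p,.06);print(v,"crown",p.round(1),s[i],q.round(4),yl(q))
    globals()[v]=(Mv,p)
print("tri crown",tri(*w1,*w3),tri(*w2,*w3))
R=red(I,(325,200,400,290));vs,us=np.nonzero(R);print("red px",len(us),us.min(),us.max(),vs.min(),vs.max())
top=np.array([(u,vs[us==u].min()) for u in np.unique(us)]);print(top.tolist())
lef=np.array([(us[vs==v].min(),v) for v in np.unique(vs)]);print(lef.tolist())
for v in("w1","w2","w3"):
    A,_=load(v);Mv=pickle.load(open(f"pics/{v}.pkl","rb"));b={"w1":(280,195,345,230),"w2":(200,240,250,280),"w3":(270,250,345,300)}[v]
    B=blue(A,b);vv,uu=np.nonzero(B);r=cv2.minAreaRect(np.c_[uu,vv].astype(np.float32));P=onplane(Mv,cv2.boxPoints(r),.016+.004);print(v,"blue",len(uu),r,yl(P).tolist(),yl(P.mean(0)))
E
```

```text
tree foot [[ 0.467  -0.0652  0.01  ]] [[-23.3 -37.2]]Traceback (most recent call last):
  File "<stdin>", line 9, in <module>
ValueError: attempt to get argmax of an empty sequence
```

Run:
```python
from seg import *
I,D=load("w3");M=pickle.load(open("pics/w3.pkl","rb"))
W={}
for v,b in(("w1",(255,145,325,225)),("w2",(150,190,213,260)),("w3",(235,185,325,290))):
    A,_=load(v);Mv=pickle.load(open(f"pics/{v}.pkl","rb"));H=cv2.cvtColor(A,cv2.COLOR_RGB2HSV)
    m=((H[...,0]<20)&(H[...,1]>90)).astype(np.uint8);k=np.zeros_like(m);x0,y0,x1,y1=b;k[y0:y1,x0:x1]=m[y0:y1,x0:x1]
    n,l,s,c=cv2.connectedComponentsWithStats(k,connectivity=8);i=1+s[1:,4].argmax()
    p=c[i];q=onplane(Mv,p,.06);print(v,"crown",p.round(1),s[i],q.round(4),yl(q));W[v]=(Mv,p)
print("tri crown",tri(*W["w1"],*W["w3"]),tri(*W["w2"],*W["w3"]))
R=red(I,(325,200,400,290));vs,us=np.nonzero(R);print("red px",len(us),us.min(),us.max(),vs.min(),vs.max())
print([(u,vs[us==u].min()) for u in np.unique(us)]);print([(us[vs==v].min(),v) for v in np.unique(vs)])
for v in("w1","w2","w3"):
    A,_=load(v);Mv=W[v][0];b={"w1":(280,195,345,230),"w2":(200,240,250,280),"w3":(270,250,345,300)}[v]
    vv,uu=np.nonzero(blue(A,b));r=cv2.minAreaRect(np.c_[uu,vv].astype(np.float32));P=onplane(Mv,cv2.boxPoints(r),.02);print(v,"blue",len(uu),r,yl(P).tolist(),yl(P.mean(0)))
```

```text
w1 crown [290.5 182. ] [ 271  158   41   48 1218] [[ 0.4633 -0.0679  0.06  ]] [[-26.3 -40.8]]
w2 crown [177.1 234.6] [ 152  207   55   53 1819] [[ 0.4648 -0.0716  0.06  ]] [[-23.9 -44. ]]
w3 crown [281.  240.2] [ 249  196   63   86 2910] [[ 0.4661 -0.0667  0.06  ]] [[-23.9 -38.9]]
tri crown (array([ 0.46032414, -0.06591699,  0.07313194]), np.float64(0.0017406489630927325)) (array([ 0.45897069, -0.06473129,  0.07546298]), np.float64(0.0009278420218733449))
red px 276 332 385 207 254
[(np.int64(332), np.int64(252)), (np.int64(333), np.int64(248)), (np.int64(334), np.int64(245)), (np.int64(335), np.int64(241)), (np.int64(336), np.int64(239)), (np.int64(338), np.int64(232)), (np.int64(339), np.int64(228)), (np.int64(340), np.int64(225)), (np.int64(341), np.int64(222)), (np.int64(342), np.int64(219)), (np.int64(343), np.int64(218)), (np.int64(344), np.int64(211)), (np.int64(345), np.int64(208)), (np.int64(346), np.int64(207)), (np.int64(347), np.int64(207)), (np.int64(348), np.int64(207)), (np.int64(349), np.int64(207)), (np.int64(350), np.int64(207)), (np.int64(351), np.int64(208)), (np.
[... 2319 characters left out ...]
.int64(250)), (np.int64(334), np.int64(251)), (np.int64(332), np.int64(252)), (np.int64(332), np.int64(253)), (np.int64(333), np.int64(254))]
w1 blue 167 ((311.2862854003906, 212.31219482421875), (34.71288299560547, 13.386347770690918), 14.74356460571289) [[31.5, -28.0], [10.7, -27.4], [12.3, 24.0], [33.3, 24.0]] [[21.9 -1.9]]
w2 blue 181 ((216.76260375976562, 260.6335144042969), (38.55707550048828, 14.906682968139648), 15.64224624633789) [[30.8, -27.0], [8.3, -24.7], [11.3, 26.5], [33.9, 24.8]] [[21.1 -0.1]]
w3 blue 247 ((313.4311828613281, 271.2293701171875), (41.37809753417969, 19.539657592773438), 16.699243545532227) [[30.8, -21.2], [7.7, -20.0], [11.5, 24.3], [34.9, 23.9]] [[21.2  1.7]]
```

Run:
```python
from seg import *
I,D=load("w3");M=pickle.load(open("pics/w3.pkl","rb"))
R=red(I,(325,200,400,290));vs,us=np.nonzero(R)
t=np.array([(u,vs[us==u].min()-.5) for u in range(347,386)]);t=t[np.abs(t[:,1]-np.polyval(np.polyfit(*t.T,1),t[:,0]))<1.5]
l=np.array([(us[vs==v].min()-.5,v) for v in range(218,254) if (vs==v).any()])
A=onplane(M,t,.006)[:,:2];B=onplane(M,l,.006)[:,:2]
def fit(P):
    c=P.mean(0);return c,np.linalg.svd(P-c)[2][0]
(ca,da),(cb,db)=fit(A),fit(B)
for n,d in(("front",da),("left",db)):print(n,(np.degrees(np.arctan2(d[1],d[0]))%180).round(2))
s=np.linalg.solve(np.c_[da,-db],cb-ca);K=ca+da*s[0];print("corner",K,yl(K))
print("front ends",yl(A[[0,-1]]),"left ends",yl(B[[0,-1]]))
# height by depth
C=cloud(M,D)
for n,(u,v) in dict(yard=(340,275),lot=(310,200),roof=(362,240),pick=(325,273),wall=(290,300),crown=(281,240)).items():print(n,np.median(C[v-2:v+3,u-2:u+3].reshape(-1,3),0).round(4))
# roof hull from height
m=(C[...,2]>.02)&(C[...,2]<.06);o=np.zeros(m.shape,np.uint8);o[195:290,325:400]=m[195:290,325:400]
P=C[o>0];r=cv2.minAreaRect((yl(P)).astype(np.float32));print("roof rect",r, P[:,2].max())
cr=(C[...,2]>.03)&(C[...,2]<.13);o=np.zeros(m.shape,bool);o[185:290,235:325]=cr[185:290,235:325];P=C[o];q=yl(P);print("crown cloud",np.percentile(q,[2,98],axis=0),np.median(q,0),P[:,2].max())
S,Ds=load("side");Ms=model("side");Cs=cloud(Ms,Ds);o=np.zeros(m.shape,bool);o[155:192,325:360]=1;o&=(Cs[...,2]>.03);q=yl(Cs[o]);print("side crown",np.percentile(q,[2,98],axis=0),Cs[o][:,2].max())
```

```text
front 74.88
left 164.94
corner [ 0.45048308 -0.00356592] [[-54.   18.7]]
front ends [[-53.9  20.3]
 [-53.6  62.3]] left ends [[-40.3  18.9]
 [  2.1  17.4]]
yard [ 0.5313 -0.0084  0.0067]
lot [ 0.4435 -0.0411  0.0067]
roof [0.4745 0.0103 0.0413]
pick [ 0.5212 -0.0255  0.0206]
wall [ 0.5579 -0.0647  0.015 ]
crown [ 0.4483 -0.0618  0.1007]
roof rect ((-9.85296630859375, 37.658748626708984), (44.67095184326172, 92.36344909667969), 82.77928161621094) 0.045717940957366476
crown cloud [[-58.724 -64.1  ]
 [ -6.6   -14.276]] [-36.8 -39.9] 0.10509022534086604
side crown [[-49.208 -60.   ]
 [109.072  56.536]] 0.7934430018728488
```

```bash
cat > go.py <<'E'
from h import *
import sys
def go(x,y,z,yaw=None):
    s=ctrl.get_state();p=np.array(s["position"]);O=np.array(s["orientation"])
    a=np.degrees(np.arctan2(O[1,0],O[0,0]));print("at",p.round(4),"yaw",a.round(2),"w",round(s["gripper_width"],4),"t",s["clock"])
    if yaw is None: yaw=a
    sp=-(((yaw-a)+180)%360-180)/6
    c,n=np.cos(np.radians(yaw)),np.sin(np.radians(yaw));R=np.array([[c,n,0],[n,-c,0],[0,0,-1]])
    print("spin",sp.round(2),"then shift units",((np.array([x,y,z])-p)@R/.04).round(2))
if __name__=="__main__": go(*map(float,sys.argv[1:]))
E
python3 go.py .464 -.066 .037 164.9
```

```text
at [ 0.4108 -0.031   0.2087] yaw 179.86 w 0.0859 t 5.75
spin 2.49 then shift units [-1.51 -0.5   4.29]
```

Call:
{"name": "apply_moves", "arguments": {
  "deltas": [
    [[0,0,0],0.83],
    [[0,0,0],0.83],
    [[0,0,0],0.83],
    [[-0.75,-0.25,0],0],
    [[-0.75,-0.25,0],0],
    [[0,0,0.7],0],
    [[0,0,0.7],0],
    [[0,0,0.7],0],
    [[0,0,0.7],0],
    [[0,0,0.6],0],
    [[0,0,0.5],0],
    [[0,0,0.39],0],
    [[0,0,0],0],
    [[0,0,0],0]
  ],
  "gripper": 0.5
}}

```text
clock: 7.15
position: [0.464, -0.0645, 0.0375]
orientation: [[-0.966, 0.257, 0.001], [0.257, 0.966, -0.0], [-0.001, -0.0, -1.0]]
wrist_force: [-0.3, 0.2, -0.6]
gripper_width: 0.0641
gripper_force: 0.0
```

```bash
python3 go.py .464 -.066 .037 164.9
python3 - <<'E'
from h import *
_,I,_=shot("wrist","w4");J=shot("side","s4")[1]
cv2.imwrite("pics/v4.png",np.hstack([cv2.resize(I,(480,300)),cv2.resize(J[130:240,290:410],(320,300))])[...,::-1])
E
```

```text
at [ 0.464  -0.0645  0.0375] yaw 165.12 w 0.0641 t 7.15
spin 0.04 then shift units [-0.01 -0.04  0.01]
```

View pics/v4.png

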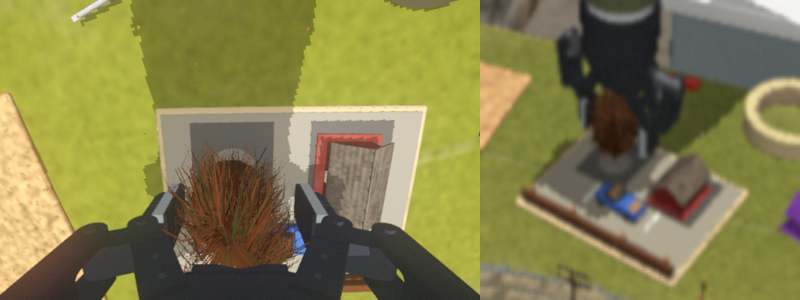

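The tree sits centred between the fingers, clear of the shed. I'll grip it and lift slightly.

Call:
{"name": "apply_moves", "arguments": {
  "deltas": [
    [[0,0,0],0],
    [[0,0,0],0],
    [[0,0,0],0],
    [[0,0,0],0],
    [[0,0,0],0],
    [[0,0,0],0]
  ],
  "gripper": -1,
  "grip_force": 25
}}

```text
clock: 7.85
position: [0.4642, -0.0652, 0.0375]
orientation: [[-0.966, 0.258, 0.002], [0.258, 0.966, -0.001], [-0.002, 0.0, -1.0]]
wrist_force: [-0.9, 0.8, 5.6]
gripper_width: 0.0383
gripper_force: 26.0
```

```bash
python3 go.py .464 -.066 .037
python3 - <<'E'
from h import *
I=load("w4")[0];M,J,_=shot("wrist","w5")
g=lambda a:cv2.cvtColor(a,cv2.COLOR_RGB2GRAY).astype(np.float32)[200:320,250:380]
print(cv2.phaseCorrelate(g(I),g(J),cv2.createHanningWindow((130,120),cv2.CV_32F)))
cv2.imwrite("pics/v5.png",np.hstack([cv2.resize(a[170:300,240:390],None,fx=2.6,fy=2.6) for a in(I,J)])[...,::-1])
E
```

```text
at [ 0.4642 -0.0652  0.0375] yaw 165.06 w 0.0383 t 7.85
spin -0.0 then shift units [-0.   -0.02  0.01]
((19.446435983193133, -0.9523379927000875), 0.36821845019305194)
```

View pics/v5.png

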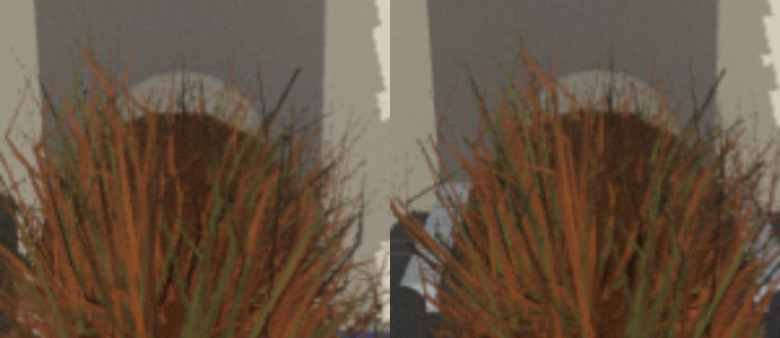

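Call:
{"name": "apply_moves", "arguments": {
  "deltas": [
    [[0,0,-0.4],0],
    [[0,0,-0.6],0],
    [[0,0,-0.6],0],
    [[0,-0.5,0],0],
    [[0,-0.9,0],0],
    [[0,-0.9,0],0],
    [[0.04,-0.9,0],0],
    [[0,-0.9,0],0],
    [[0,-0.6,0],0],
    [[0,-0.4,0],0],
    [[0,0,0.5],0],
    [[0,0,0.5],0],
    [[0,0,0.4],0],
    [[0,0,0.2],0],
    [[0,0,0],0],
    [[0,0,0],0]
  ]
}}

```text
clock: 9.5
position: [0.4093, -0.2618, 0.0367]
orientation: [[-0.966, 0.258, 0.0], [0.258, 0.966, -0.0], [-0.0, -0.0, -1.0]]
wrist_force: [-0.3, 0.4, 0.5]
gripper_width: 0.0385
gripper_force: 26.1
```

```bash
python3 go.py .464 -.066 .037
python3 - <<'E'
from seg import *
for n in("w4","w5"):
    I=load(n)[0];H=cv2.cvtColor(I,cv2.COLOR_RGB2HSV).astype(int);sub=H[196:222,280:345]
    m=(sub[...,1]<60)&(sub[...,2]>118);print(n,H[185,300],H[202,310],H[202,325])
    for r in range(0,20,2):
        u=np.nonzero(m[r])[0];print(196+r,(280+u.min(),280+u.max(),len(u)) if len(u) else None,end="; ")
    print()
E
```

```text
at [ 0.4093 -0.2618  0.0367] yaw 165.06 w 0.0385 t 9.5
spin -0.0 then shift units [-0.06  5.08 -0.01]
w4 [15 31 98] [22 51 90] [ 18  32 120]
196 None; 198 (np.int64(308), np.int64(313), 2); 200 (np.int64(298), np.int64(321), 17); 202 (np.int64(293), np.int64(325), 23); 204 (np.int64(292), np.int64(324), 18); 206 (np.int64(291), np.int64(331), 17); 208 (np.int64(293), np.int64(331), 12); 210 (np.int64(290), np.int64(334), 12); 212 (np.int64(288), np.int64(336), 10); 214 (np.int64(288), np.int64(336), 4); 
w5 [18 27 94] [ 20  32 120] [ 19  39 105]
196 None; 198 (np.int64(313), np.int64(321), 7); 200 (np.int64(306), np.int64(332), 19); 202 (np.int64(309), np.int64(335), 14); 204 (np.int64(309), np.int64(331), 11); 206 (np.int64(298), np.int64(320), 7); 208 (np.int64(305), np.int64(341), 12); 210 (np.int64(307), np.int64(341), 2); 212 (np.int64(305), np.int64(341), 4); 214 None;
```

Call:
{"name": "apply_moves", "arguments": {
  "deltas": [
    [[0,0,0],0],
    [[0,0,0],0],
    [[0,0,0],0],
    [[0,0,0],0],
    [[0,0,-0.4],0],
    [[0,0,-0.8],0],
    [[0,0,-0.8],0],
    [[0,0,-0.8],0],
    [[0,0,0],0]
  ],
  "gripper": 0.5
}}

```text
clock: 10.4
position: [0.4115, -0.2636, 0.1529]
orientation: [[-0.966, 0.258, 0.006], [0.258, 0.966, -0.005], [-0.007, -0.004, -1.0]]
wrist_force: [1.7, -0.3, 0.5]
gripper_width: 0.064
gripper_force: 0.0
```

```bash
python3 go.py .4845 .011 .13 164.9;python3 go.py .4845 .011 .005 164.9
python3 - <<'E'
from h import *
J=shot("side","s6")[1]
cv2.imwrite("pics/v6.png",cv2.resize(J[110:240,230:410],None,fx=4,fy=4)[...,::-1])
E
```

```text
at [ 0.4115 -0.2636  0.1529] yaw 165.07 w 0.064 t 10.4
spin 0.03 then shift units [0.03 7.1  0.57]
at [ 0.4115 -0.2636  0.1529] yaw 165.07 w 0.064 t 10.4
spin 0.03 then shift units [0.03 7.1  3.7 ]
```

View pics/v6.png

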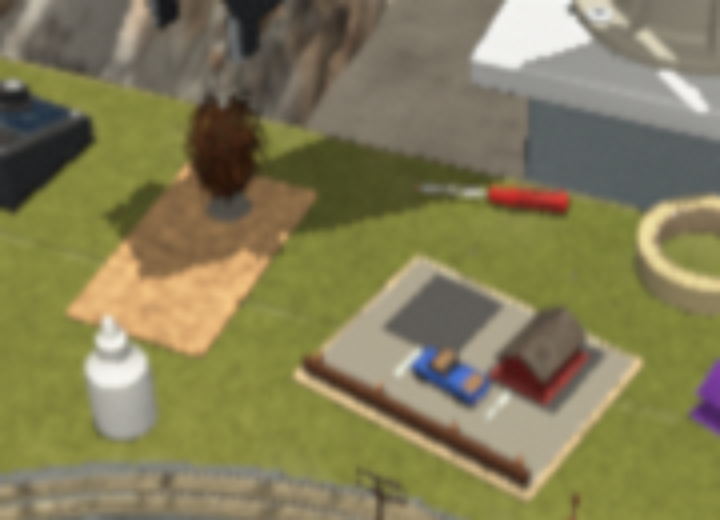

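The tree stands upright on the mat at crop (228,160). Next is the shed; I'll stop above it to check the centring.

Call:
{"name": "apply_moves", "arguments": {
  "deltas": [
    [[0,0.5,0],0.03],
    [[0,0.9,0],0],
    [[0,0.9,0],0],
    [[0,0.9,0],0],
    [[0,0.9,0],0],
    [[0.03,0.9,0],0],
    [[0,0.9,0],0],
    [[0,0.7,0.4],0],
    [[0,0.5,0.8],0],
    [[0,0,0.5],0],
    [[0,0,0],0],
    [[0,0,0],0]
  ],
  "gripper": 0.6
}}

```text
clock: 11.65
position: [0.481, 0.0129, 0.0797]
orientation: [[-0.965, 0.261, -0.003], [0.261, 0.965, 0.0], [0.002, -0.0, -1.0]]
wrist_force: [-0.4, -0.3, 0.2]
gripper_width: 0.0681
gripper_force: 0.0
```

```bash
python3 go.py .4845 .011 .005 164.9
python3 - <<'E'
from seg import *
M,I,D=shot("wrist","w7");s=ctrl.get_state();p=np.array(s["position"])
pickle.dump(M,open("pics/w7.pkl","wb"))
R=red(I,(250,120,420,300));vs,us=np.nonzero(R);print(us.min(),us.max(),vs.min(),vs.max())
t=np.array([(u,vs[us==u].min()-.5) for u in np.unique(us)])
k=np.polyfit(*t.T,1)
for _ in range(4):
    t=t[np.abs(t[:,1]-np.polyval(k,t[:,0]))<2];k=np.polyfit(*t.T,1)
P=onplane(M,t[[0,-1]]*[1,0]+np.c_[[0,0],np.polyval(k,t[[0,-1],0])],.006)[:,:2]
d=P[1]-P[0];print(t[[0,-1]],P,"len",np.linalg.norm(d),"ang",np.degrees(np.arctan2(d[1],d[0])),yl(P))
O=np.array(s["orientation"]);print("mid in tool y mm",((P.mean(0)-p[:2])@O[:2,1])*1000)
cv2.imwrite("pics/v7.png",cv2.resize(I[80:380,150:500],None,fx=1.7,fy=1.7)[...,::-1])
E
```

```text
at [0.481  0.0129 0.0797] yaw 164.88 w 0.0681 t 11.65
spin -0.0 then shift units [-0.1  -0.02  1.87]
281 350 170 250
[[281.  169.5]
 [350.  170.5]] [[ 0.45005131 -0.00381087]
 [ 0.46186302  0.03908034]] len 0.04448789258352167 ang 74.60309991457176 [[-54.3  18.3]
 [-53.   62.8]]
mid in tool y mm -1.9093409470596316
```

View pics/v7.png

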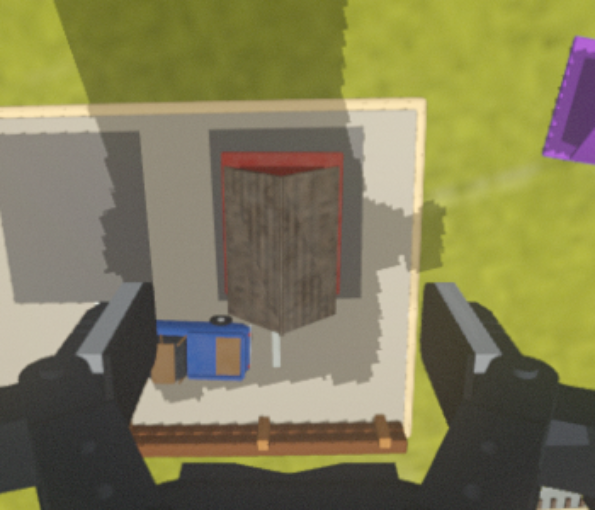

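The shed is about 2 mm to the -y side of the tool and square to it; the pickup at crop (205,350) is clear of the fingers. I'll shift 2 mm, descend and grip.

Call:
{"name": "apply_moves", "arguments": {
  "deltas": [
    [[-0.1,-0.05,0.3],0],
    [[0,0,0.5],0],
    [[0,0,0.5],0],
    [[0,0,0.35],0],
    [[0,0,0.2],0],
    [[0,0,0],0],
    [[0,0,0],0]
  ]
}}

```text
clock: 12.4
position: [0.4859, 0.0095, 0.0069]
orientation: [[-0.965, 0.261, 0.001], [0.261, 0.965, -0.0], [-0.001, 0.0, -1.0]]
wrist_force: [-0.3, -0.4, -0.8]
gripper_width: 0.0681
gripper_force: 0.0
```

Call:
{"name": "apply_moves", "arguments": {
  "deltas": [
    [[0,0,0],0],
    [[0,0,0],0],
    [[0,0,0],0],
    [[0,0,0],0],
    [[0,0,0],0],
    [[0,0,0],0]
  ],
  "gripper": -1,
  "grip_force": 25
}}

```text
clock: 13.0
position: [0.4862, 0.0097, 0.0076]
orientation: [[-0.965, 0.261, 0.002], [0.261, 0.965, -0.001], [-0.002, -0.0, -1.0]]
wrist_force: [-0.6, 0.5, 5.2]
gripper_width: 0.0442
gripper_force: 25.5
```

```bash
python3 go.py .51 -.262 .06; python3 go.py .51 -.262 .004
```

```text
at [0.4862 0.0097 0.0076] yaw 164.89 w 0.0442 t 13.0
spin -0.0 then shift units [-2.35 -6.4  -1.31]
at [0.4862 0.0097 0.0076] yaw 164.89 w 0.0442 t 13.0
spin -0.0 then shift units [-2.35 -6.4   0.09]
```

Call:
{"name": "apply_moves", "arguments": {
  "deltas": [
    [[0,0,-0.4],0],
    [[0,0,-0.6],0],
    [[0,0,-0.5],0],
    [[-0.2,-0.5,0],0],
    [[-0.3,-0.85,0],0],
    [[-0.35,-0.95,0],0],
    [[-0.35,-0.95,0],0],
    [[-0.35,-0.95,0],0],
    [[-0.35,-0.95,0],0],
    [[-0.3,-0.8,0],0],
    [[-0.15,-0.45,0],0],
    [[0,0,0.4],0],
    [[0,0,0.5],0],
    [[0,0,0.4],0],
    [[0,0,0.15],0],
    [[0,0,0.07],0],
    [[0,0,0],0],
    [[0,0,0],0]
  ]
}}

```text
clock: 14.8
position: [0.5096, -0.2613, 0.0066]
orientation: [[-0.966, 0.26, 0.0], [0.26, 0.966, -0.0], [-0.0, -0.0, -1.0]]
wrist_force: [-1.1, 2.5, 5.0]
gripper_width: 0.0435
gripper_force: 26.4
```

```bash
python3 go.py .51 -.262 .0066
```

```text
at [ 0.5096 -0.2613  0.0066] yaw 164.92 w 0.0435 t 14.8
spin -0.0 then shift units [-0.02 -0.01  0.  ]
```

Call:
{"name": "apply_moves", "arguments": {
  "deltas": [
    [[0,0,0],0],
    [[0,0,0],0],
    [[0,0,0],0],
    [[0,0,0],0],
    [[0,0,-0.4],0],
    [[0,0,-0.8],0],
    [[0,0,-0.9],0],
    [[0,0,-0.9],0],
    [[0,0,-0.6],0],
    [[0,0,0],0]
  ],
  "gripper": 0.6
}}

```text
clock: 15.8
position: [0.5115, -0.2634, 0.1539]
orientation: [[-0.965, 0.261, 0.006], [0.261, 0.965, -0.004], [-0.007, -0.003, -1.0]]
wrist_force: [-0.3, 0.6, 1.5]
gripper_width: 0.0681
gripper_force: 0.0
```

Call:
{"name": "apply_moves", "arguments": {
  "deltas": [
    [[0,0.6,0],0],
    [[0,0.9,0],0],
    [[0,0.9,0],0],
    [[0,0.9,0],0],
    [[0,0.9,0],0],
    [[0,0.5,0],-1],
    [[0,0,0],-1],
    [[0,0,0],-1],
    [[0,0,0],-1],
    [[0,0,0],-1],
    [[0,0,0],-1],
    [[0,0,0],-1],
    [[0,0,0],-1],
    [[0,0,0],-1],
    [[0,0,0],-1],
    [[0,0,0],-1],
    [[0,0,0],-1],
    [[0,0,0],-1],
    [[0,0,0],-1],
    [[0,0,0],-1]
  ],
  "gripper": 0.2
}}

```text
clock: 17.8
position: [0.5578, -0.0802, 0.1484]
orientation: [[-0.257, -0.966, -0.002], [-0.966, 0.257, 0.0], [0.0, 0.002, -1.0]]
wrist_force: [-0.5, -0.3, 0.6]
gripper_width: 0.0513
gripper_force: 0.0
```

```bash
python3 go.py .517 -.05 .12 255
python3 - <<'E'
from seg import *
J=shot("side","s8")[1]
M,I,D=shot("wrist","w8");pickle.dump(M,open("pics/w8.pkl","wb"))
a=cv2.resize(I[:,100:540],(440,400));b=cv2.resize(J[130:240,240:340],(360,400))
cv2.imwrite("pics/v8.png",np.hstack([a,b])[...,::-1])
E
```

```text
at [ 0.5578 -0.0802  0.1484] yaw -104.88 w 0.0513 t 17.8
spin 0.02 then shift units [-0.46  1.18  0.71]
```

View pics/v8.png

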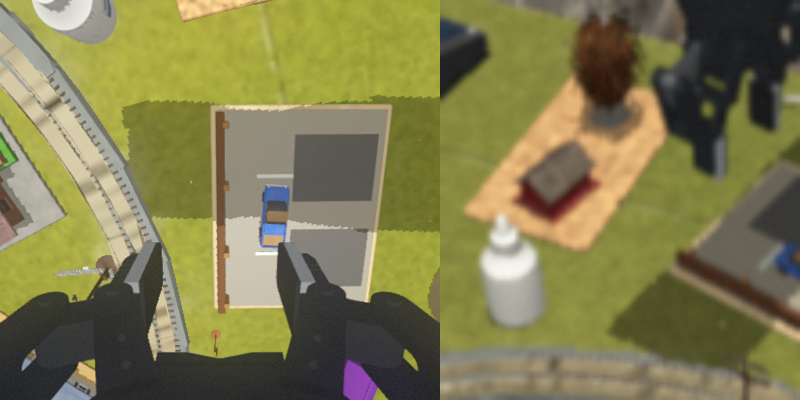

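Tree and shed both stand upright on the mat, and the pickup on the cleared yard is at (373,217) in the full frame. I'll measure the pickup, and the yard again.

```bash
cat > pk.py <<'E'
from seg import *
def pick(M,I,box,z):
    m=blue(I,box);m=cv2.morphologyEx(m,cv2.MORPH_CLOSE,np.ones((11,11)))
    k=max(cv2.findContours(m,0,1)[0],key=cv2.contourArea);P=onplane(M,k.reshape(-1,2),z)[:,:2]
    r=cv2.minAreaRect((P*1000).astype(np.float32));b=cv2.boxPoints(r);e=[b[1]-b[0],b[2]-b[1]];e=max(e,key=np.linalg.norm)
    print("pickup c",np.round(r[0],1),"size",np.round(r[1],1),"long axis deg",np.degrees(np.arctan2(e[1],e[0])).round(1)%180);return np.array(r[0])/1000
E
python3 - <<'E'
from pk import *
I,D=load("w8");M=pickle.load(open("pics/w8.pkl","rb"))
c=pick(M,I,(345,175,400,255),.018);print(yl(c))
q=quad(comp(nongreen(I),(400,140),(300,95,500,320)));P=onplane(M,q,.006);print(q.tolist());e=np.diff(np.r_[P,P[:1]],axis=0);print(P[:,:2].round(4).tolist(),np.linalg.norm(e,axis=1),np.degrees(np.arctan2(e[:,1],e[:,0])),P.mean(0))
C=cloud(M,D);print("pick z",np.median(C[235:242,368:376,2]),"yard z",np.median(C[260:270,340:350,2]))
E
```

```text
pickup c [519.9 -42.2] size [53.2 20.6] long axis deg 73.6
[[22.6 -2.4]]
[[492.0, 104.0], [500.0, 319.0], [313.0, 319.0], [309.0, 104.0]]
[[0.4049, -0.1087], [0.4204, 0.0984], [0.5984, 0.0499], [0.5495, -0.1457]] [0.20768023 0.18446705 0.20156118 0.14930386] [  85.71264286  -15.25070306 -104.02410067  165.66070005] [ 0.49328788 -0.02652486  0.006     ]
pick z 0.020209143684128822 yard z 0.006558562667216439
```

Call:
{"name": "apply_moves", "arguments": {
  "deltas": [
    [[-0.46,0.6,0.5],0],
    [[0,0.58,0.4],0],
    [[0,0,0],0],
    [[0,0,0],0]
  ]
}}

```text
clock: 18.3
position: [0.517, -0.05, 0.1131]
orientation: [[-0.262, -0.965, -0.001], [-0.965, 0.262, 0.0], [0.0, 0.001, -1.0]]
wrist_force: [1.1, 0.0, 0.3]
gripper_width: 0.0514
gripper_force: 0.0
```

Run:
```python
from pk import *
M,I,D=shot("wrist","w9");pickle.dump(M,open("pics/w9.pkl","wb"))
m=blue(I,(200,100,440,340));n,l,s,c=cv2.connectedComponentsWithStats(cv2.morphologyEx(m,cv2.MORPH_CLOSE,np.ones((11,11))));i=1+s[1:,4].argmax();x,y,w,h=s[i][:4];print(s[i])
c=pick(M,I,(x,y,x+w,y+h),.018);print(yl(c))
# heights by two views: same bbox corners via contour centroid
M8=pickle.load(open("pics/w8.pkl","rb"));I8=load("w8")[0]
def cen(I,b):
    m=cv2.moments(cv2.convexHull(np.argwhere(blue(I,b))[:,::-1].astype(np.int32)));return [m["m10"]/m["m00"],m["m01"]/m["m00"]]
print(tri(M8,cen(I8,(345,175,400,255)),M,cen(I,(x,y,x+w,y+h))))
s=ctrl.get_state();print(s["position"],s["clock"])
```

```text
[305 174  29  62 853]
pickup c [519.  -45.1] size [46.6 20.3] long axis deg 74.1
[[22.4 -5.5]]
(array([ 0.51927207, -0.0454073 ,  0.02041188]), np.float64(0.0030912600270126067))
[ 0.51828462 -0.05044806  0.1138555 ] 18.35
```

```bash
python3 go.py .5197 -.041 .0125 253.9
```

```text
at [ 0.5183 -0.0504  0.1139] yaw -105.2 w 0.0514 t 18.35
spin 0.15 then shift units [-0.24  0.03  2.53]
```

Call:
{"name": "apply_moves", "arguments": {
  "deltas": [
    [[0,0,0],0.15],
    [[-0.24,0.03,0.3],0],
    [[0,0,0.6],0],
    [[0,0,0.6],0],
    [[0,0,0.5],0],
    [[0,0,0.3],0],
    [[0,0,0.2],0],
    [[0,0,0],0],
    [[0,0,0],0]
  ]
}}

```text
clock: 19.25
position: [0.5197, -0.0407, 0.0141]
orientation: [[-0.276, -0.961, 0.001], [-0.961, 0.276, -0.0], [0.0, -0.001, -1.0]]
wrist_force: [0.0, 0.4, 0.2]
gripper_width: 0.0511
gripper_force: 0.0
```

```bash
python3 go.py .5197 -.041 .0125 253.9;python3 - <<'E'
from pk import *
M,I,D=shot("wrist","w10")
cv2.imwrite("pics/v10.png",cv2.resize(I[100:380,180:460],None,fx=1.8,fy=1.8)[...,::-1])
E
```

```text
at [ 0.5197 -0.0407  0.0141] yaw -106.02 w 0.0511 t 19.25
spin 0.01 then shift units [ 0.01 -0.    0.04]
```

View pics/v10.png

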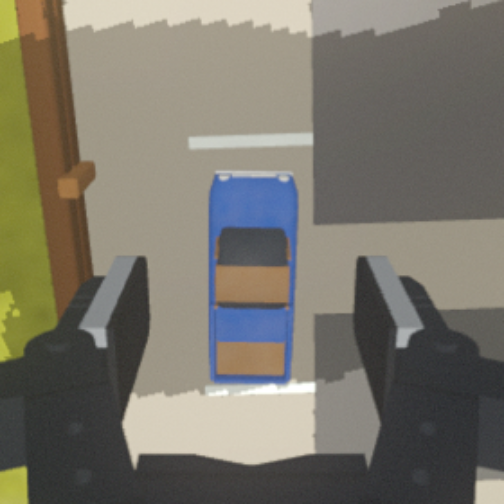

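Run:
```python
from pk import *
M=model("wrist");p=np.array(ctrl.get_state()["position"]);O=np.array(ctrl.get_state()["orientation"])
u=180+253/1.8
for z in(.012,.018): 
    P=onplane(M,[[u,100+172/1.8],[u,100+384/1.8],[180+209/1.8,100+230/1.8],[180+298/1.8,100+230/1.8]],z);print(z,((P-p)@O*1000).round(1).tolist())
```

```text
0.012 [[28.3, 0.0, 2.5], [-32.1, 0.1, 2.5], [13.0, -11.1, 2.5], [13.1, 11.4, 2.4]]
0.018 [[30.0, -0.0, -3.5], [-27.9, 0.1, -3.5], [15.4, -10.6, -3.5], [15.4, 10.9, -3.6]]
```

Call:
{"name": "apply_moves", "arguments": {
  "deltas": [
    [[0,0,0],0],
    [[0,0,0],0],
    [[0,0,0],0],
    [[0,0,0],0],
    [[0,0,0],0],
    [[0,0,0],0]
  ],
  "gripper": -1,
  "grip_force": 25
}}

```text
clock: 19.9
position: [0.5198, -0.0409, 0.0146]
orientation: [[-0.276, -0.961, 0.002], [-0.961, 0.276, -0.001], [0.0, -0.002, -1.0]]
wrist_force: [-0.3, 0.7, 5.9]
gripper_width: 0.0204
gripper_force: 24.8
```

```bash
python3 go.py .4355 .283 .08 272.4; python3 go.py .4355 .283 .0185 272.4
```

```text
at [ 0.5198 -0.0409  0.0146] yaw -106.02 w 0.0204 t 19.9
spin -3.07 then shift units [-8.18  1.77 -1.64]
at [ 0.5198 -0.0409  0.0146] yaw -106.02 w 0.0204 t 19.9
spin -3.07 then shift units [-8.18  1.77 -0.1 ]
```

Call:
{"name": "apply_moves", "arguments": {
  "deltas": [
    [[0,0,-0.4],0],
    [[0,0,-0.8],0],
    [[0,0,-0.8],0],
    [[0,0,0],-0.77],
    [[0,0,0],-0.77],
    [[0,0,0],-0.77],
    [[0,0,0],-0.76],
    [[-0.6,0.13,0],0],
    [[-0.9,0.19,0],0],
    [[-0.95,0.21,0],0],
    [[-0.95,0.21,0],0],
    [[-0.95,0.21,0],0],
    [[-0.95,0.21,0],0],
    [[-0.95,0.21,0],0],
    [[-0.9,0.19,0],0],
    [[-0.7,0.14,0],0],
    [[-0.33,0.07,0],0],
    [[0,0,0],0],
    [[0,0,0],0]
  ]
}}

```text
clock: 21.8
position: [0.4346, 0.2827, 0.0934]
orientation: [[0.042, -0.999, -0.0], [-0.999, -0.042, -0.001], [0.001, 0.0, -1.0]]
wrist_force: [0.2, 0.4, -0.3]
gripper_width: 0.0206
gripper_force: 24.7
```

```bash
python3 go.py .4355 .283 .0185 272.4
python3 - <<'E'
from pk import *
M,I,D=shot("wrist","w11");pickle.dump(M,open("pics/w11.pkl","wb"))
J=shot("side","s11")[1]
cv2.imwrite("pics/v11.png",np.hstack([cv2.resize(I[0:400,140:500],(360,400)),cv2.resize(J[150:270,420:540],(400,400))])[...,::-1])
E
```

```text
at [0.4346 0.2827 0.0934] yaw -87.59 w 0.0206 t 21.8
spin 0.0 then shift units [-0.01 -0.02  1.87]
```

View pics/v11.png

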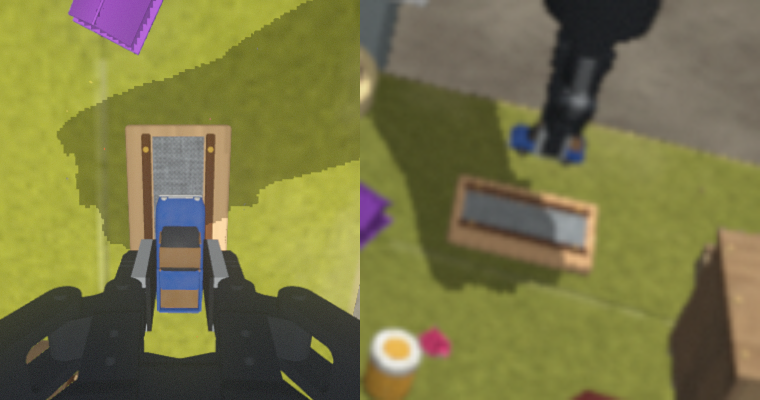

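Run:
```python
from pk import *
I,D=load("w11");M=pickle.load(open("pics/w11.pkl","rb"));s=ctrl.get_state();p=np.array(s["position"]);O=np.array(s["orientation"])
m=nongreen(I)
A=[];B=[]
for r in range(135,195,6):
    u=np.nonzero(m[r,255:385])[0]+255
    A.append((u.min()-.5,r));B.append((u.max()+.5,r))
a=(onplane(M,A,.01)-p)@O*1000;b=(onplane(M,B,.01)-p)@O*1000
print(a[:,:2].round(1).tolist(),b[:,:2].round(1).tolist())
T=(onplane(M,[(300,125.5),(319,125.5),(340,125.5)],.01)-p)@O*1000;print("end",T.round(1))
C=cloud(M,D);print("stand z",np.median(C[150:170,305:335,2]),"rail",np.median(C[170:185,285:288,2]))
```

```text
[[46.2, -36.4], [42.3, -36.5], [38.3, -36.7], [34.3, -36.2], [30.3, -36.4], [26.2, -36.5], [22.1, -36.7], [18.0, -36.2], [13.8, -36.3], [9.6, -36.5]] [[46.3, 33.8], [42.4, 34.0], [38.4, 33.5], [34.4, 33.6], [30.4, 33.8], [26.3, 34.0], [22.2, 34.1], [18.1, 33.6], [13.9, 33.8], [9.7, 34.0]]
end [[ 52.3 -13.   83.6]
 [ 52.3  -0.6  83.6]
 [ 52.4  13.   83.6]]
stand z 0.011048134155909314 rail 0.014608273721235049
```

Call:
{"name": "apply_moves", "arguments": {
  "deltas": [
    [[-0.07,-0.03,0.3],0],
    [[0,0,0.5],0],
    [[0,0,0.5],0],
    [[0,0,0.3],0],
    [[0,0,0.16],0],
    [[0,0,0.1],0],
    [[0,0,0],0],
    [[0,0,0],0]
  ]
}}

```text
clock: 22.7
position: [0.4363, 0.2863, 0.0198]
orientation: [[0.042, -0.999, 0.001], [-0.999, -0.042, 0.0], [-0.0, -0.001, -1.0]]
wrist_force: [0.6, -0.2, -0.7]
gripper_width: 0.0206
gripper_force: 24.7
```

Call:
{"name": "apply_moves", "arguments": {
  "deltas": [
    [[0,0,0],0],
    [[0,0,0],0],
    [[0,0,0],0],
    [[0,0,0],0],
    [[0,0,-0.3],0],
    [[0,0,-0.7],0],
    [[0,0,-0.9],0],
    [[0,0,-0.9],0],
    [[0,0,0],0],
    [[0,0,0],0]
  ],
  "gripper": -0.1
}}

```text
clock: 23.7
position: [0.4366, 0.2865, 0.1329]
orientation: [[0.042, -0.999, 0.003], [-0.999, -0.042, 0.001], [-0.001, -0.003, -1.0]]
wrist_force: [-0.5, 0.1, -0.6]
gripper_width: 0.0385
gripper_force: 0.0
```

```bash
python3 go.py .5096 -.2613 .15 164.9
python3 - <<'E'
from pk import *
M,I,D=shot("wrist","w12");pickle.dump(M,open("pics/w12.pkl","wb"))
J=shot("side","s12")[1]
cv2.imwrite("pics/v12.png",np.hstack([cv2.resize(I[0:400,140:500],(360,400)),cv2.resize(J[150:270,420:540],(400,400))])[...,::-1])
E
```

```text
at [0.4366 0.2865 0.1329] yaw -87.59 w 0.0385 t 23.7
spin 17.92 then shift units [ -5.33 -12.75  -0.43]
```

View pics/v12.png

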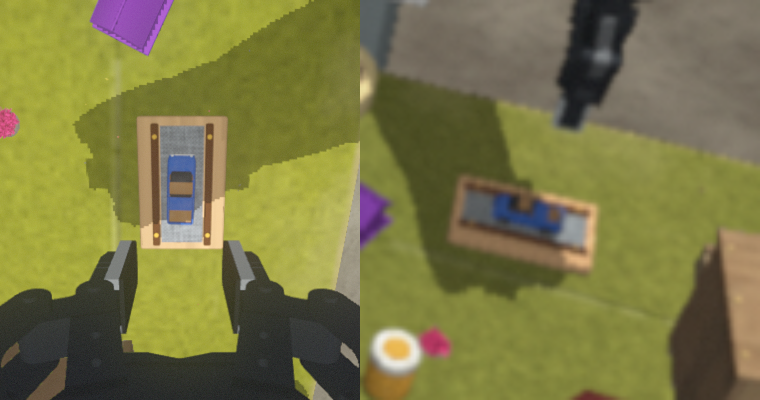

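Run:
```python
from pk import *
I,D=load("w12");M=pickle.load(open("pics/w12.pkl","rb"));s=ctrl.get_state();p=np.array(s["position"]);O=np.array(s["orientation"])
T=lambda q,z:((onplane(M,q,z)-p)@O*1000)[:,:2].round(1)
print("stand",T([(322,116.5),(322,247.5)],.01).tolist())
vs,us=np.nonzero(blue(I,(290,140,350,235)));print(us.min(),us.max(),vs.min(),vs.max())
print("car",T([(321,vs.min()-.5),(321,vs.max()+.5)],.020).tolist(),T([(321,vs.min()-.5),(321,vs.max()+.5)],.025).tolist())
m=nongreen(I);r=170;u=np.nonzero(m[r,265:380])[0]+265;print("stand y",T([(u.min(),r),(u.max()+1,r)],.01).tolist(),"car y",T([(us.min(),r),(us.max()+1,r)],.022).tolist())
```

```text
stand [[55.9, -0.7], [-52.1, -0.4]]
307 334 156 223
car [[27.7, -1.4], [-26.8, -1.3]] [[28.5, -1.4], [-24.9, -1.3]]
stand y [[14.5, -35.4], [14.5, 35.0]] car y [[17.0, -11.9], [17.0, 9.2]]
```

The pickup is on the stand, centred between the rails within about 1.5 mm. Next I'll fetch the shed.

Call:
{"name": "apply_moves", "arguments": {
  "deltas": [
    [[0,0,-0.4],1],
    [[0,0,0],1],
    [[0,0,0],1],
    [[0,0,0],1],
    [[0,0,0],1],
    [[0,0,0],1],
    [[0,0,0],1],
    [[0,0,0],1],
    [[0,0,0],1],
    [[0,0,0],1],
    [[0,0,0],1],
    [[0,0,0],1],
    [[0,0,0],1],
    [[0,0,0],1],
    [[0,0,0],1],
    [[0,0,0],1],
    [[0,0,0],1],
    [[0,0,0],0.92],
    [[0,0,0],0]
  ],
  "gripper": 0.6
}}

```text
clock: 25.7
position: [0.4347, 0.2856, 0.1457]
orientation: [[-0.965, 0.261, -0.003], [0.261, 0.965, -0.001], [0.002, -0.002, -1.0]]
wrist_force: [0.0, -0.5, 0.6]
gripper_width: 0.0683
gripper_force: 0.0
```

Call:
{"name": "apply_moves", "arguments": {
  "deltas": [
    [[-0.2,-0.5,0],0],
    [[-0.39,-0.93,0],0],
    [[-0.39,-0.93,0],0],
    [[-0.39,-0.93,0],0],
    [[-0.39,-0.93,0],0],
    [[-0.39,-0.93,0],0],
    [[-0.39,-0.93,0],0],
    [[-0.39,-0.93,0],0],
    [[-0.39,-0.93,0],0],
    [[-0.39,-0.93,0],0],
    [[-0.39,-0.93,0],0],
    [[-0.39,-0.93,0],0],
    [[-0.39,-0.93,0],0],
    [[-0.3,-0.7,0],0],
    [[-0.15,-0.39,0],0],
    [[0,0,0],0],
    [[0,0,0],0]
  ]
}}

```text
clock: 27.4
position: [0.5079, -0.2609, 0.1466]
orientation: [[-0.966, 0.26, -0.001], [0.26, 0.966, 0.002], [0.002, 0.001, -1.0]]
wrist_force: [-0.2, 0.0, 0.7]
gripper_width: 0.0689
gripper_force: 0.0
```

```bash
python3 go.py .5096 -.2613 .0066 164.9
```

```text
at [ 0.5079 -0.2609  0.1466] yaw 164.93 w 0.0689 t 27.4
spin 0.0 then shift units [-0.04  0.    3.5 ]
```

Call:
{"name": "apply_moves", "arguments": {
  "deltas": [
    [[-0.04,0,0.5],0],
    [[0,0,0.9],0],
    [[0,0,0.9],0],
    [[0,0,0.6],0],
    [[0,0,0.4],0],
    [[0,0,0.2],0],
    [[0,0,0],0],
    [[0,0,0],0]
  ]
}}

```text
clock: 28.2
position: [0.5106, -0.2618, 0.0081]
orientation: [[-0.966, 0.26, 0.001], [0.26, 0.966, -0.0], [-0.001, -0.0, -1.0]]
wrist_force: [0.1, 0.2, 0.3]
gripper_width: 0.0681
gripper_force: 0.0
```

Call:
{"name": "apply_moves", "arguments": {
  "deltas": [
    [[0,0,0],0],
    [[0,0,0],0],
    [[0,0,0],0],
    [[0,0,0],0],
    [[0,0,0],0],
    [[0,0,0],0]
  ],
  "gripper": -1,
  "grip_force": 25
}}

```text
clock: 28.8
position: [0.5109, -0.2627, 0.0088]
orientation: [[-0.965, 0.261, 0.002], [0.261, 0.965, -0.001], [-0.002, -0.0, -1.0]]
wrist_force: [-1.2, 1.8, 6.3]
gripper_width: 0.0427
gripper_force: 25.5
```

```bash
python3 go.py .4862 .0097 .07 164.9
```

```text
at [ 0.5109 -0.2627  0.0088] yaw 164.88 w 0.0427 t 28.8
spin -0.0 then shift units [ 2.37  6.41 -1.53]
```

Call:
{"name": "apply_moves", "arguments": {
  "deltas": [
    [[0,0,-0.4],0],
    [[0,0,-0.6],0],
    [[0,0,-0.5],0],
    [[0.2,0.5,0],0],
    [[0.3,0.85,0],0],
    [[0.35,0.95,0],0],
    [[0.35,0.95,0],0],
    [[0.35,0.95,0],0],
    [[0.35,0.95,0],0],
    [[0.28,0.81,0],0],
    [[0.15,0.45,0],0],
    [[0,0,0],0],
    [[0,0,0.4],0],
    [[0,0,0.4],0],
    [[0,0,0.2],0],
    [[0,0,0],0],
    [[0,0,0],0],
    [[0,0,0],0]
  ]
}}

```text
clock: 30.6
position: [0.4877, 0.0091, 0.028]
orientation: [[-0.965, 0.261, 0.001], [0.261, 0.965, -0.0], [-0.001, 0.0, -1.0]]
wrist_force: [-1.2, 0.0, 0.5]
gripper_width: 0.0429
gripper_force: 25.5
```

```bash
python3 go.py .4877 .0093 .0095 164.9
```

```text
at [0.4877 0.0091 0.028 ] yaw 164.85 w 0.0429 t 30.6
spin -0.01 then shift units [0.   0.   0.46]
```

Call:
{"name": "apply_moves", "arguments": {
  "deltas": [
    [[0,0,0.25],0],
    [[0,0,0.15],0],
    [[0,0,0.06],0],
    [[0,0,0],0],
    [[0,0,0],0]
  ]
}}

```text
clock: 31.1
position: [0.4868, 0.0096, 0.0097]
orientation: [[-0.965, 0.261, 0.0], [0.261, 0.965, -0.001], [-0.0, -0.0, -1.0]]
wrist_force: [-3.8, 0.5, 12.5]
gripper_width: 0.043
gripper_force: 27.5
```

Call:
{"name": "apply_moves", "arguments": {
  "deltas": [
    [[0,0,0],0],
    [[0,0,0],0],
    [[0,0,0],0],
    [[0,0,0],0],
    [[0,0,-0.4],0],
    [[0,0,-0.7],0],
    [[0.17,0.05,-0.65],0],
    [[0,0,0],0],
    [[0,0,0],0]
  ],
  "gripper": 0.6
}}

```text
clock: 32.0
position: [0.4813, 0.0133, 0.0791]
orientation: [[-0.965, 0.261, 0.001], [0.261, 0.965, -0.0], [-0.001, 0.0, -1.0]]
wrist_force: [0.0, 0.1, -1.2]
gripper_width: 0.0682
gripper_force: 0.0
```

```bash
python3 go.py .4115 -.2636 .15 165
cat > sh.py <<'E'
from seg import *
def shed(M,I):
    R=red(I,(250,120,420,300));vs,us=np.nonzero(R)
    t=np.array([(u,vs[us==u].min()-.5) for u in np.unique(us)]);k=np.polyfit(*t.T,1)
    for _ in range(4):
        t=t[np.abs(t[:,1]-np.polyval(k,t[:,0]))<2];k=np.polyfit(*t.T,1)
    P=onplane(M,np.c_[t[[0,-1],0],np.polyval(k,t[[0,-1],0])],.006)[:,:2]
    d=P[1]-P[0];print("ends",P.round(4).tolist(),"ang",np.degrees(np.arctan2(d[1],d[0])).round(2),yl(P).tolist())
E
python3 - <<'E'
from sh import *
M,I,D=shot("wrist","w13");pickle.dump(M,open("pics/w13.pkl","wb"))
shed(pickle.load(open("pics/w7.pkl","rb")),load("w7")[0]);shed(M,I)
cv2.imwrite("pics/v13.png",cv2.resize(I[80:380,150:500],None,fx=1.7,fy=1.7)[...,::-1])
E
```

```text
at [0.4813 0.0133 0.0791] yaw 164.89 w 0.0682 t 32.0
spin -0.02 then shift units [-0.1  -7.14 -1.77]
ends [[0.4501, -0.0038], [0.4619, 0.0391]] ang 74.6 [[-54.3, 18.3], [-53.0, 62.8]]
ends [[0.4488, -0.0028], [0.4612, 0.0403]] ang 73.98 [[-55.8, 19.0], [-54.0, 63.9]]
```

View pics/v13.png

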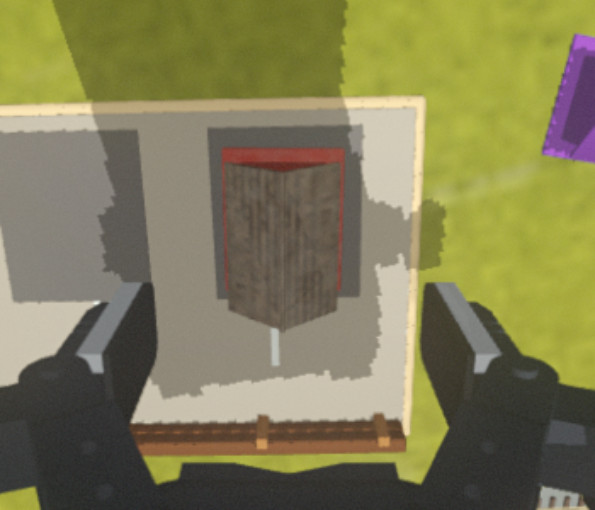

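The shed is back within about 1.5 mm and 0.6° of where it stood. Next is the tree.

Call:
{"name": "apply_moves", "arguments": {
  "deltas": [
    [[0,0,-0.8],0],
    [[0,0,-0.97],0],
    [[-0.04,-0.5,0],0],
    [[0,-0.9,0],0],
    [[0,-0.95,0],0],
    [[0,-0.95,0],0],
    [[0,-0.95,0],0],
    [[0,-0.95,0],0],
    [[0,-0.95,0],0],
    [[0,-0.6,0],0],
    [[0,-0.36,0],0],
    [[0,0,0],0],
    [[0,0,0],0],
    [[0,0,0],0]
  ],
  "gripper": 0.5
}}

```text
clock: 33.45
position: [0.4084, -0.2604, 0.1493]
orientation: [[-0.966, 0.26, -0.001], [0.26, 0.966, 0.001], [0.001, 0.001, -1.0]]
wrist_force: [0.7, -0.6, 0.7]
gripper_width: 0.0642
gripper_force: 0.0
```

```bash
python3 go.py .4093 -.2618 .037 165
```

```text
at [ 0.4084 -0.2604  0.1493] yaw 164.96 w 0.0642 t 33.45
spin -0.01 then shift units [-0.03 -0.03  2.81]
```

Call:
{"name": "apply_moves", "arguments": {
  "deltas": [
    [[-0.03,-0.03,0.5],0],
    [[0,0,0.7],0],
    [[0,0,0.7],0],
    [[0,0,0.5],0],
    [[0,0,0.3],0],
    [[0,0,0.11],0],
    [[0,0,0],0],
    [[0,0,0],0]
  ]
}}

```text
clock: 34.25
position: [0.4099, -0.2635, 0.0382]
orientation: [[-0.966, 0.26, 0.001], [0.26, 0.966, -0.001], [-0.001, -0.001, -1.0]]
wrist_force: [0.0, 0.3, 0.7]
gripper_width: 0.064
gripper_force: 0.0
```

Call:
{"name": "apply_moves", "arguments": {
  "deltas": [
    [[0,0,0],0],
    [[0,0,0],0],
    [[0,0,0],0],
    [[0,0,0],0],
    [[0,0,0],0],
    [[0,0,0],0]
  ],
  "gripper": -1,
  "grip_force": 25
}}

```text
clock: 34.85
position: [0.4098, -0.2637, 0.0382]
orientation: [[-0.965, 0.261, 0.001], [0.261, 0.965, -0.001], [-0.002, -0.001, -1.0]]
wrist_force: [0.5, 1.5, 6.5]
gripper_width: 0.0382
gripper_force: 26.0
```

```bash
python3 go.py .4642 -.0652 .0375 165.06
```

```text
at [ 0.4098 -0.2637  0.0382] yaw 164.88 w 0.0382 t 34.85
spin -0.03 then shift units [-0.04  5.14  0.02]
```

Call:
{"name": "apply_moves", "arguments": {
  "deltas": [
    [[0,0,-0.4],0],
    [[0,0,-0.6],0],
    [[0,0,-0.6],0],
    [[0,0.5,0],0],
    [[0,0.9,0],0],
    [[-0.065,0.9,0],0],
    [[0,0.9,0],0],
    [[0,0.9,0],0],
    [[0,0.55,0],0],
    [[0,0.38,0],0],
    [[0,0,0],0],
    [[0,0,0.6],0],
    [[0,0,0.4],0],
    [[0,0,0],0],
    [[0,0,0],0],
    [[0,0,0],0]
  ]
}}

```text
clock: 36.45
position: [0.4648, -0.0703, 0.0621]
orientation: [[-0.965, 0.261, 0.001], [0.261, 0.965, -0.001], [-0.001, -0.0, -1.0]]
wrist_force: [-0.5, 0.1, 0.2]
gripper_width: 0.0382
gripper_force: 25.3
```

```bash
python3 go.py .464 -.0699 .039 164.9
```

```text
at [ 0.4648 -0.0703  0.0621] yaw 164.85 w 0.0382 t 36.45
spin -0.01 then shift units [0.02 0.   0.58]
```

Call:
{"name": "apply_moves", "arguments": {
  "deltas": [
    [[0.02,0,0.25],0],
    [[0,0,0.2],0],
    [[0,0,0.1],0],
    [[0,0,0.03],0],
    [[0,0,0],0],
    [[0,0,0],0]
  ]
}}

```text
clock: 37.05
position: [0.4632, -0.0691, 0.0389]
orientation: [[-0.965, 0.261, -0.0], [0.261, 0.965, 0.0], [0.0, 0.0, -1.0]]
wrist_force: [-3.5, 1.8, 11.8]
gripper_width: 0.0385
gripper_force: 26.6
```

Call:
{"name": "apply_moves", "arguments": {
  "deltas": [
    [[0,0,0],0],
    [[0,0,0],0],
    [[0,0,0],0],
    [[0,0,0],0],
    [[0,0,-0.4],0],
    [[0,0,-0.8],0],
    [[0,0,-0.8],0],
    [[0,0,-0.9],0],
    [[0,0,-0.9],0],
    [[0,0,0],0],
    [[0,0,0],0]
  ],
  "gripper": 0.5
}}

```text
clock: 38.15
position: [0.464, -0.0696, 0.1906]
orientation: [[-0.965, 0.261, 0.002], [0.261, 0.965, -0.001], [-0.002, -0.0, -1.0]]
wrist_force: [-0.1, 0.6, -0.3]
gripper_width: 0.0644
gripper_force: 0.0
```

```bash
python3 go.py .378 .0984 .2959 179.9; python3 go.py .4106 -.0317 .2085 179.86
python3 - <<'E'
from seg import *
A=load("side")[0];J=shot("side","s14")[1]
g=lambda a,b:cv2.cvtColor(a,cv2.COLOR_RGB2GRAY).astype(np.float32)[b[1]:b[3],b[0]:b[2]]
for n,b in dict(foot=(328,178,354,200),crownfoot=(326,160,358,200),shed=(352,182,382,212),wall=(310,205,345,225)).items():
    h=cv2.createHanningWindow((b[2]-b[0],b[3]-b[1]),cv2.CV_32F);print(n,cv2.phaseCorrelate(g(A,b),g(J,b),h))
cv2.imwrite("pics/v14.png",np.hstack([cv2.resize(a[150:225,320:390],(400,428)) for a in(A,J)])[...,::-1])
E
```

```text
at [ 0.464  -0.0696  0.1906] yaw 164.88 w 0.0644 t 38.15
spin -2.5 then shift units [ 2.16  4.2  -2.63]
at [ 0.464  -0.0696  0.1906] yaw 164.88 w 0.0644 t 38.15
spin -2.5 then shift units [ 1.34  0.94 -0.45]
foot ((0.270788102192121, -0.14147088901485638), 0.9583032072326283)
crownfoot ((-0.09519445360689716, -0.15590245049564544), 0.9390060186386109)
shed ((0.36946577195948294, 0.029724347603826473), 1.0422393947177464)
wall ((-0.06587243657382658, -0.047583341993966854), 0.8197078949875302)
```

View pics/v14.png

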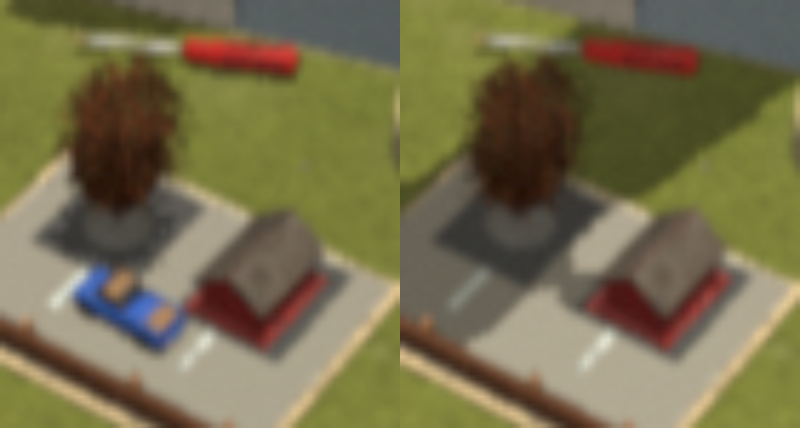

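Seen from the side camera, the tree and shed are back upright within about 0.4 px (roughly 1 mm) of their original places. The arm is clear, so I'll hand in.

```bash
python3 -c "
from bench import ctrl
print(ctrl.sign_off())"
```

```text
the job is handed in; nothing more can be done
None
```

I handed the job in at about 38 s on the robot's clock: the pickup is parked mid-stand between the rails (within about 1.5 mm), and the tree and shed are back upright on their original spots (within about 1.5 mm, shed within 0.6° of before), with the jar and bottle never touched.

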